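# Close the draught shield and tare the jar

## Task

The open porcelain jar stands on the balance's pan, ready to be tared: with the fingertips, gently push the shield's three glass panes - left door, right door and roof pane - fully shut without slamming them. Once all three are shut, press the long bar-shaped tare key right down and let it come back up. Leave the jar, the two round keys, and the brass weights and stamp beside the balance alone.

Things in the scene. Friction and masses are not known exactly. Their poses are not given: they have to be found in the camera images.
- balance: White bench balance, fixed, 365 x 210 mm, with a glass weighing chamber whose frame top is 235 mm above the table. Origin: on the table under the middle of chamber and pan. x points from its front (key panel, towards the robot at yaw 0) to its rear, y to its left, z up. Chamber x = -0.079 to 0.075; behind it a housing 172 mm wide, 235 mm high, to x = 0.165.
- pan (a point): Middle of the pan's top, 78 mm above the table, x = y = 0 of the balance, axes as the balance. Round it: outer glass faces of the side doors at y = +/-0.098, their guide rails to +/-0.1015; guide lips of the roof pane at y = +/-0.0885, up to 241 mm high. Key panel x = -0.19 to -0.09, top 59.5 mm high, with a sloped display housing at x = -0.12 to -0.08, up to 83 mm high.
- left_door (a joint): Opening of the left (+y) glass side door, m: 0 = shut, up to 0.09 = slid back along the balance's +x. Slides with about 1.2 N friction and stays where left. To shut it, push its grip from behind towards the balance's front (-x).
- right_door (a joint): Opening of the right (-y) glass side door, same as left_door.
- roof_pane (a joint): Opening of the glass roof pane, same values, direction and friction as left_door.
- left_door_handle (a point): Middle of the grey grip of the left door: an upright tab 12 mm thick (balance x), 40 mm high, standing 28 mm out from the glass (this point is 15 mm outside the glass face, 200 mm above the table; grip from 180 to 220 mm). Moves with the door; when shut it is at x = -0.040, y = +0.1135 of the balance. Axes as the balance.
- right_door_handle (a point): Middle of the grey grip of the right door: mirror image of the left one (when shut x = -0.040, y = -0.1135 of the balance).
- roof_pane_handle (a point): Middle of the grey bar grip on the roof pane: 12 mm thick (balance x), 60 mm long (balance y), its middle 253.5 mm and its top 266 mm above the table; pane surface 239.5 mm, grip foot plate 242.5 mm (reaching 7 mm before and behind the bar). Moves with the pane; when shut it is at x = -0.040, y = 0 of the balance.
- tare_key (a joint): Travel of the tare key, m: 0 = up, 0.005 = fully down. Sprung: starts to move at about 1.2 N, down at about 4.2 N, returns by itself.
- tare_key_top (a point): Middle of the upper face of the tare key, the long white bar key (50 mm along y, 18 mm along x) in the middle of the key panel, 67.5 mm above the table, pressed straight down; 73 mm in front of the front pane. Axes as the balance.
- left_key (a joint): Travel of the round white key, 16 mm across, 60 mm to the left of the tare key (0 = up, 0.005 = down). Not to be pressed.
- right_key (a joint): Travel of the round white key, 16 mm across, 60 mm to the right of the tare key (0 = up, 0.005 = down). Not to be pressed.
- herb_jar: Blue and white porcelain jar, loose on the pan inside the chamber (pan top 78 mm above the table), 59 mm across, 76 mm high. Origin: centre of its underside. Not to be touched.
- weight_big: Brass knob weight, loose on the table to the left of the key panel, 36 mm across, 42 mm high. Origin: centre of its underside.
- weight_small: Brass knob weight, loose beside the big one, 29 mm across, 34 mm high. Origin: centre of its underside.
- stamp: Wooden hand stamp, loose on the table to the right of the key panel, 27 x 44 mm, 69 mm high. Origin: centre of its underside.

How it is judged (in metres and radians):
On the way, in this order (a step that is already met when the one before it is completed fails the run):
1. both side doors and the roof pane are shut (within 2.5 mm) (value of joint each of left_door, right_door, roof_pane below 0.0025 m), for 0.2 s.
2. the tare key is pressed down (at least 4 of its 5 mm) (value of joint tare_key above 0.004 m), for 0.1 s.
At the end, for the whole second after the job is handed in: Left door, right door and roof pane are each shut to within 2.5 mm, the tare key was pressed after that and is up again, and the jar stands upright and still on the pan, less than 18 mm from the pan's middle (all of step 1 and value of joint tare_key below 0.001 m and horizontal distance between herb_jar and balance below 0.018 m and angle between herb_jar's own z axis and vertical below 0.1 rad and linear speed of herb_jar below 0.01 m/s); the robot touches nothing.
It fails at once if the tare key is pressed while a pane is still open (value of joint tare_key above 0.003 m and value of joint any of left_door, right_door, roof_pane above 0.004 m).
It fails at once if a round key is pressed (value of joint any of left_key, right_key above 0.003 m).
It fails at once if a pane is slammed (moves shut faster than 0.6 m/s) (velocity of joint any of left_door, right_door, roof_pane below -0.6 m/s).
It fails at once if the jar is touched, shifted by 8 mm, lifted or tipped (contact force between any of the arm, the fingers and herb_jar above 0.3 N or distance of herb_jar from where it was at the start of the episode above 0.008 m or angle between herb_jar's own z axis and vertical above 0.2 rad).
It fails at once if a weight or the stamp is moved by more than 10 mm (distance of any of weight_big, weight_small, stamp from where it was at the start of the episode above 0.01 m).
It also fails if it takes over 61 s, if anything falls off the work surface, if the arm or the gripper's body presses on something with over 40 N, if the wrist force passes 120 N, or if a joint passes its speed limit or range.

## Robot

A 6-joint arm with a two-finger parallel gripper is mounted at the origin on the work surface; the furniture and walls round the work are solid. World frame = base frame: x ahead of the robot, y to its left, z up, the work surface at z = 0. Lengths are in mm, angles in rad, forces in N, time in s.
With the tool pointing down it reaches from about 325 to 775 mm from the base axis. Payload 5.5 kg.
Tool frame: the origin (TCP) lies at the very end of the fingers, on their centre line; the grasp point (between the pads) lies 19 mm behind it (arm.grasp_offset is the distance from the TCP to the grasp point, in mm); z points along the fingers, y is the direction in which the jaws open and shut (so a half turn about z gives the same grasp; the last joint's range is limited). The gripper opens to 85 mm and grips with 20 to 120 N. Pads are 22 mm wide; open, the fingers measure 114 mm over their backs; the gripper's body (76 mm by 85 mm) begins 54 mm behind the grasp point. The pads swing forward as they close: fully open they stand 13 mm farther back than shut.
Start: joints at [-1.251, 0.091, 1.231, -0, 1.82, -0.057], TCP at [220.769, -557.922, 201.075] pointing down, gripper open.
Joint ranges: [-2.87, 2.87], [-0.86, 2.18], [0.17, 2.46], [-1.51, 4.65], [0.06, 2.69], [-2.65, 2.65]. Speed limits (rad/s): [2.57, 2.57, 3.01, 3.14, 3.14, 3.14].

## Interface

Orientations are given as a 3x3 rotation matrix whose columns are the frame's x, y, z axes.
In Python, from plant import arm, hand, kin, viewer, order, spotter, status gives the robot as it stands. Calls block until the motion is done:
- arm.movep(position, orientation): joint-space move of the TCP to a pose.
- arm.move_linear(position, rotation=None, speed=150, guard=None): straight line of the TCP; rotation=None keeps the orientation; speed is the mean speed in mm/s. With guard (N) it stops when the force on the tool has changed by that much, and returns True; else False.
- arm.set_joints(angles): joint-space move.
- hand.command_gripper(opening, grip_force=None): opening from 0.0 (shut) to 1.0 (fully open); grip_force is the grip in N (None keeps the last); returns when the fingers have stopped.
- arm.dwell(seconds).
- kin.solve_ik(position, orientation): joint angles nearest the present ones, or None.
- viewer.get_image(name): name is "side" or "top"; returns the picture (384x512x3 uint8, red, green, blue); there is no depth.
- viewer.calibration(name): a dict with "vertical_fov" (degrees; the focal length in pixels is half the picture's height over the tangent of half this angle, whatever the lens; pixels are square), "cx", "cy" (the principal point, pixels), "k1" (the pictures are not rectified: a ray, as slopes to the right and down, at radius r is drawn at 1 + k1 r^2 times it, then the intrinsics apply), "R" (3x3) and "t" (3): a world point X has camera coordinates R X + t. Camera axes: x right, y down, z forward; pixel columns grow to the right and rows downward; lengths in mm; the calibration is good to about 2 mm. A picture is of the moment at which its call begins. calibration takes no time and is no camera call.
A pose or a line that the arm cannot do raises arm.PlanningError and nothing moves.
- order.job_done(): hands the job in, once; it reports no verdict.
Trained networks look in the newest picture that a camera, given by its name, has taken for a name from the list of things; names that differ only in an ending like _2 or _b are one class to them, and where a whole thing is asked for, a point or a joint stands for the part that bears it (a point fixed in the world has none). Each returns a list of dicts, best first, with "p" (0 to 1); they miss things now and then, are a little off and sometimes report something else, mostly with a low value. They report only what shows in the picture. A call takes as long as a camera call.
- spotter.look_for(camera, label): "point" ([x, y, z] in mm, in world coordinates, good to about 4 mm: the middle of the surface that is visible of it).
- spotter.regions_of(camera, label): "region" (384x512 bool, what is visible of it).
Readings, each from a call of its own:
- status.current_time_s(): time.
- status.current_qpos(): joint angles.
- status.current_dq(): joint speeds.
- status.current_joint_torque(): joint torques, N m.
- status.current_ee_pos(): TCP position.
- status.current_tool_rot(): TCP orientation.
- status.current_ft_force(): force on the tool from outside, world axes, zero at the start.
- status.current_moment(): the same for the moment, N m.
- status.current_gripper_width(): opening from 0.0 (shut) to 1.0 (fully open).
Only numpy, scipy, OpenCV 4.12 (cv2) and the standard library are available. Lean on these libraries where they do the work, as an engineer would, in place of code of your own. Each camera call takes 0.05 s, during which the arm holds its last target.

## Working session

There is one attempt and no reset: what is moved stays moved. The work goes in short steps, each a Python script; the robot and the scene stay as the last script left them, time stands still between calls to the robot, and variables do not carry over. Pictures are saved under pics/ and viewed, and the job is handed in when it is done.

```bash
mkdir -p pics; ls
python3 - <<'E'
from plant import arm, hand, kin, viewer, order, spotter, status
import cv2
for n in ("side","top"):
    im=viewer.get_image(n); cv2.imwrite(f"pics/{n}0.png",im[:,:,::-1])
    c=viewer.calibration(n); print(n,c)
    for l in ("balance","left_door_handle","right_door_handle","roof_pane_handle","tare_key_top","left_key","right_key","herb_jar","weight_big","weight_small","stamp"):
        print(l,[(round(d['p'],2),[round(float(v)) for v in d['point']]) for d in spotter.look_for(n,l)[:2]])
print(status.current_time_s())
E
```

```text
pics
side {'vertical_fov': 42.015397431323365, 'cx': 248.4055495511799, 'cy': 194.0066287233976, 'k1': -0.012483237285805748, 'R': array([[ 0.74237467,  0.66969256,  0.01979205],
       [ 0.40000636, -0.4193341 , -0.81495633],
       [-0.53747072,  0.61291988, -0.5791843 ]]), 't': array([-379.67185879,  -43.77233903, 1464.38855577])}
balance [(0.87, [648, -46, 177])]
left_door_handle []
right_door_handle [(0.94, [637, -71, 151])]
roof_pane_handle [(0.79, [643, 16, 235])]
tare_key_top [(0.74, [435, -191, 27]), (0.43, [437, -15, 67])]
left_key []
right_key []
herb_jar []
weight_big []
weight_small []
stamp [(0.25, [642, 22, 241])]
top {'vertical_fov': 45.08650982051013, 'cx': 258.04135000437606, 'cy': 184.3126906714292, 'k1': -0.004629438416069911, 'R': array([[-0.1409311 , -0.99000857,  0.00463192],
       [-0.75970076,  0.10514362, -0.64171611],
       [ 0.63481743, -0.09395663, -0.76692827]]), 't': array([  98.7998908 ,  506.97221161, 1029.63635655])}
balance [(0.65, [592, 50, 223])]
left_door_handle [(0.97, [553, 120, 169])]
right_door_handle [(0.61, [623, -74, 153])]
roof_pane_handle [(0.81, [629, 28, 241])]
tare_key_top []
left_key []
right_key []
herb_jar [(0.37, [589, 18, 145])]
weight_big [(0.66, [369, 147, 25])]
weight_small []
stamp []
1.2
```

View pics/side0.png

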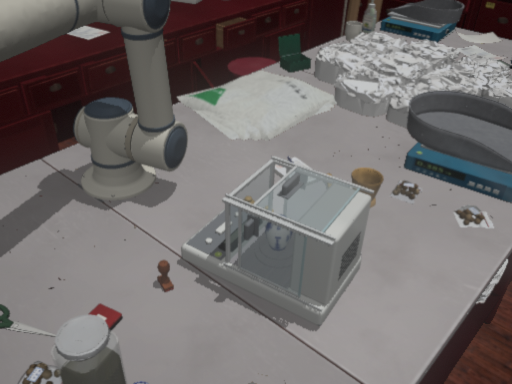

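View pics/top0.png

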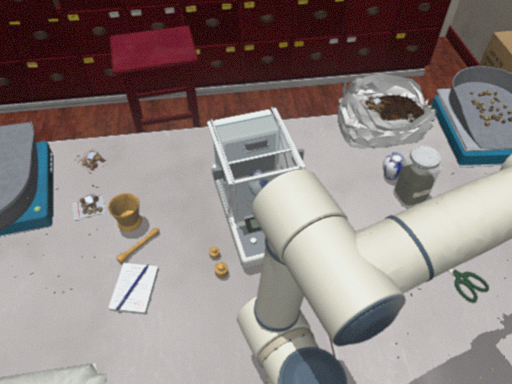

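Run:
```python
from plant import arm, hand, kin, viewer, order, spotter, status
import cv2,numpy as np
q=np.array(status.current_qpos()); q[0]=-1.65
arm.set_joints(q)
for n in ("side","top"):
    im=viewer.get_image(n); cv2.imwrite(f"pics/{n}1.png",cv2.resize(im[:,:,::-1],(800,600),interpolation=cv2.INTER_CUBIC))
    np.save(f"pics/{n}1.npy",im)
    for l in ("balance","left_door_handle","right_door_handle","roof_pane_handle","tare_key_top","left_key","right_key","herb_jar","weight_big","weight_small","stamp"):
        print(l,[(round(d['p'],2),[round(float(v)) for v in d['point']]) for d in spotter.look_for(n,l)[:2]])
print(status.current_time_s())
```

```text
balance [(0.56, [650, -50, 178])]
left_door_handle []
right_door_handle [(0.65, [636, -71, 150])]
roof_pane_handle [(0.97, [642, 18, 238])]
tare_key_top [(0.56, [434, -17, 66])]
left_key [(0.3, [636, -68, 153])]
right_key []
herb_jar []
weight_big []
weight_small [(0.42, [650, -47, 176])]
stamp [(0.6, [436, -190, 24])]
balance [(0.69, [523, 21, 150]), (0.51, [623, -71, 152])]
left_door_handle [(0.9, [550, 117, 172]), (0.51, [368, 147, 28])]
right_door_handle [(0.67, [621, -74, 153])]
roof_pane_handle [(0.9, [632, 31, 239]), (0.53, [518, 18, 145])]
tare_key_top [(0.43, [433, -11, 71])]
left_key []
right_key []
herb_jar []
weight_big [(0.53, [371, 148, 26])]
weight_small []
stamp [(0.73, [515, 20, 148])]
3.3417
```

View pics/top1.png

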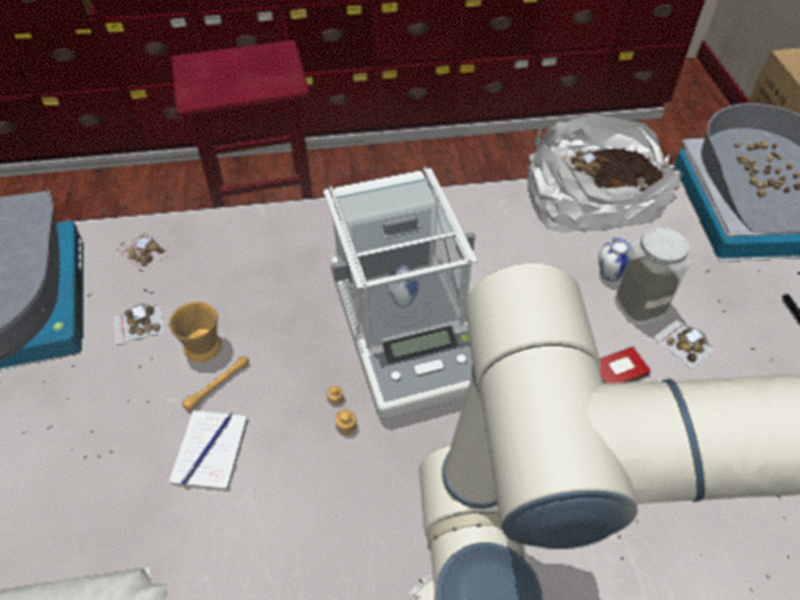

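View pics/side1.png

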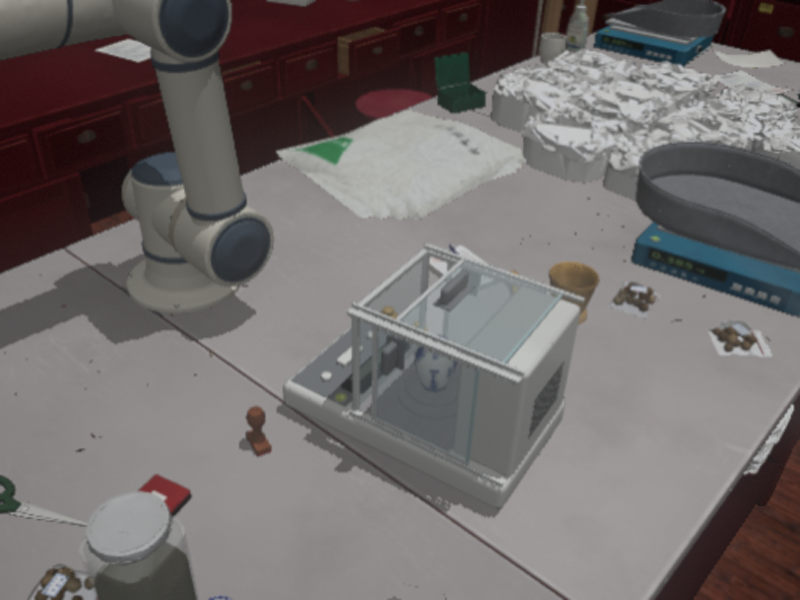

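Run:
```python
import cv2,numpy as np
t=np.load("pics/top1.npy")[:,:,::-1]; s=np.load("pics/side1.npy")[:,:,::-1]
def crop(im,x0,y0,x1,y1,k,name):
    c=cv2.resize(im[y0:y1,x0:x1],None,fx=k,fy=k,interpolation=cv2.INTER_CUBIC)
    for x in range((x0+9)//10*10,x1,10):
        cv2.putText(c,str(x),(int((x-x0+.5)*k),8),0,.3,(0,0,255)); cv2.line(c,(int((x-x0+.5)*k),10),(int((x-x0+.5)*k),14),(0,0,255))
    for y in range((y0+9)//10*10,y1,10):
        cv2.putText(c,str(y),(0,int((y-y0+.5)*k)),0,.3,(0,0,255)); cv2.line(c,(20,int((y-y0+.5)*k)),(25,int((y-y0+.5)*k)),(0,0,255))
    cv2.imwrite(name,c); print(c.shape)
crop(t,200,100,315,275,3.4,"pics/topc.png")
crop(t,200,100,315,180,6.5,"pics/topd.png")
crop(t,205,180,315,270,6.5,"pics/tope.png")
crop(s,175,150,380,325,3.4,"pics/sidec.png")
```

```text
(595, 391, 3)
(520, 748, 3)
(585, 715, 3)
(595, 697, 3)
```

View pics/topd.png

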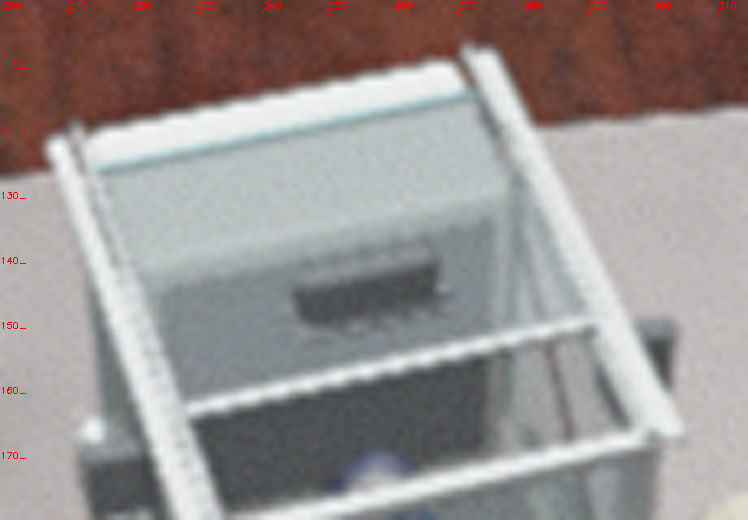

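View pics/tope.png

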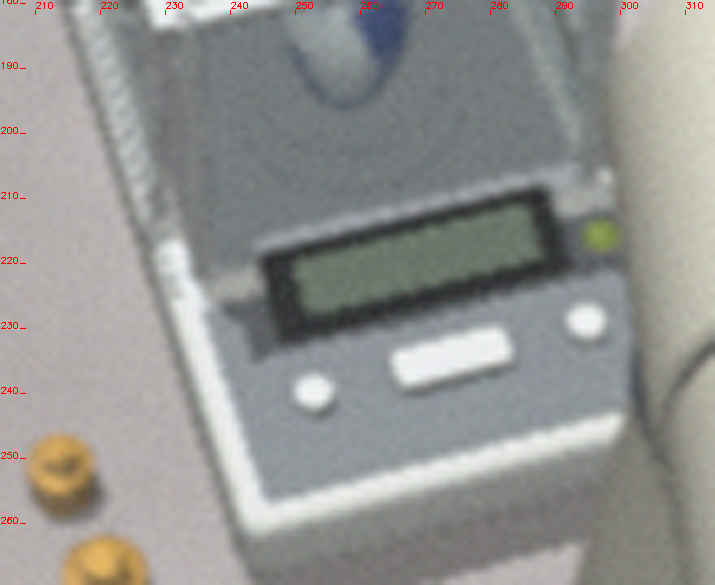

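View pics/sidec.png

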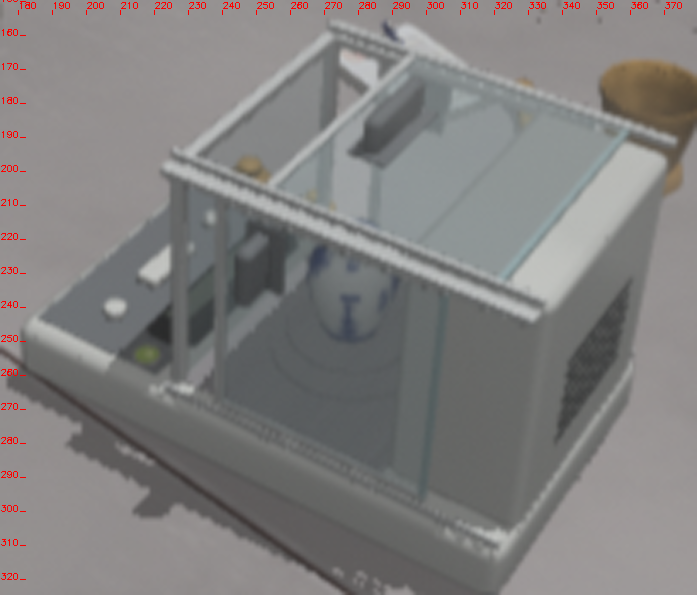

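```bash
cat > h.py <<'E'
import numpy as np
from scipy.optimize import least_squares
from plant import arm, hand, kin, viewer, order, spotter, status
C={n:viewer.calibration(n) for n in("side","top")}
def proj(n,X):
    c=C[n]; X=np.atleast_2d(X); p=X@c["R"].T+c["t"]; s=p[:,:2]/p[:,2:]
    r2=(s**2).sum(1,keepdims=True); s=s*(1+c["k1"]*r2); f=192/np.tan(np.radians(c["vertical_fov"]/2))
    return s*f+[c["cx"],c["cy"]]
def bal(P,pose):
    P=np.atleast_2d(np.array(P,float)); a=pose[2]; ca,sa=np.cos(a),np.sin(a)
    return np.c_[pose[0]+ca*P[:,0]-sa*P[:,1],pose[1]+sa*P[:,0]+ca*P[:,1],P[:,2]]
def bdir(v,pose):
    a=pose[2];return np.array([np.cos(a)*v[0]-np.sin(a)*v[1],np.sin(a)*v[0]+np.cos(a)*v[1]])
E
python3 - <<'E'
from h import *
obs=[("top",(-152,0,67.5),(273.5,235)),("top",(-152,60,66),(252.7,239.8)),("top",(-152,-60,66),(293.6,228.9)),
("side",(-152,0,67.5),(223,226.8)),("side",(-152,60,66),(236.3,213.3)),("side",(-152,-60,66),(208.3,240.1))]
def res(p): return np.concatenate([(proj(n,bal(P,p))[0]-uv) for n,P,uv in obs])
r=least_squares(res,[580,10,.1]); print(r.x,res(r.x).reshape(-1,2).round(1))
p=r.x
for nm,P in dict(rearlipR=(165,-88,238),frontlipR=(-79,-88,238),frontlipL=(-79,88,238),rearlipL=(165,88,238),basefl=(-190,105,59)).items():
    print(nm,proj("top",bal(P,p)).round(1),proj("side",bal(P,p)).round(1))
E
```

```text
[5.81396968e+02 2.31647830e+01 1.80597419e-01] [[ 0.2 -0.8]
 [-0.1  0.6]
 [ 0.7 -0.1]
 [ 0.  -1. ]
 [ 0.4  0.1]
 [ 0.1 -0. ]]
rearlipR [[267.2 105.8]] [[341.  238.7]]
frontlipR [[298.5 165.3]] [[227.8 195.3]]
frontlipL [[232.5 181.8]] [[271.2 157.2]]
rearlipL [[207.9 118.6]] [[375.  191.6]]
basefl [[240.8 258. ]] [[233.7 201.7]]
```

Run:
```python
from h import *
import cv2
obs=[("top",(-152,0,67.5),(273.5,235)),("top",(-152,60,66),(252.7,239.8)),("top",(-152,-60,66),(293.6,228.9)),
("side",(-152,0,67.5),(223,226.8)),("side",(-152,60,66),(236.3,213.3)),("side",(-152,-60,66),(208.3,240.1))]
def res(p): return np.concatenate([(proj(n,bal(P,p))[0]-uv) for n,P,uv in obs])
p=least_squares(res,[580,10,.1]).x
for o in (0,20,40,60,80,90):
  print(o,"L",proj("top",bal((-40+o,113.5,200),p)).round(1),proj("side",bal((-40+o,113.5,200),p)).round(1),"R",proj("top",bal((-40+o,-113.5,200),p)).round(1),proj("side",bal((-40+o,-113.5,200),p)).round(1),
   "roof",proj("top",bal((-40+o,0,266),p)).round(1),proj("side",bal((-40+o,0,253),p)).round(1))
def box(x0,x1,y0,y1,z0,z1):
    c=[(x,y,z) for x in(x0,x1) for y in (y0,y1) for z in (z0,z1)]
    return [(c[i],c[j]) for i in range(8) for j in range(i) if sum(a!=b for a,b in zip(c[i],c[j]))==1]
for n,(x0,y0,x1,y1),k in(("top",(195,95,315,275),3.3),("side",(175,150,380,325),3.4)):
    im=np.load(f"pics/{n}1.npy")[:,:,::-1]; c=cv2.resize(im[y0:y1,x0:x1],None,fx=k,fy=k,interpolation=cv2.INTER_CUBIC)
    for col,b in(((0,255,0),(-79,165,-86,86,235,235.1)),((255,0,0),(-190,175,-105,105,0,59)),((0,255,255),(-177+16,-143,-25,25,66,67.5)),((255,255,0),(-79,-79,-98,98,60,235))):
        for a,d in box(*b):
            q=(proj(n,bal([a,d],p))-[x0,y0]+.5)*k
            cv2.line(c,tuple(map(int,q[0])),tuple(map(int,q[1])),col,1)
    cv2.imwrite(f"pics/ov_{n}.png",c)
```

```text
0 L [[219.3 182.7]] [[290.7 171.5]] R [[300.9 162.5]] [[237.1 223.5]] roof [[261.1 155.1]] [[267.  174.8]]
20 L [[217.3 177.1]] [[298.5 174.1]] R [[298.2 157.3]] [[245.7 227. ]] roof [[258.6 149.7]] [[275.4 177.7]]
40 L [[215.3 171.6]] [[306.4 176.8]] R [[295.5 152.2]] [[254.5 230.6]] roof [[256.2 144.4]] [[283.9 180.7]]
60 L [[213.3 166.3]] [[314.4 179.5]] R [[292.8 147.3]] [[263.4 234.2]] roof [[253.8 139.2]] [[292.6 183.8]]
80 L [[211.4 161.1]] [[322.5 182.3]] R [[290.2 142.4]] [[272.4 237.9]] roof [[251.4 134.1]] [[301.5 186.8]]
90 L [[210.5 158.5]] [[326.7 183.6]] R [[289. 140.]] [[277.  239.8]] roof [[250.2 131.6]] [[306.  188.4]]
```

View pics/ov_top.png

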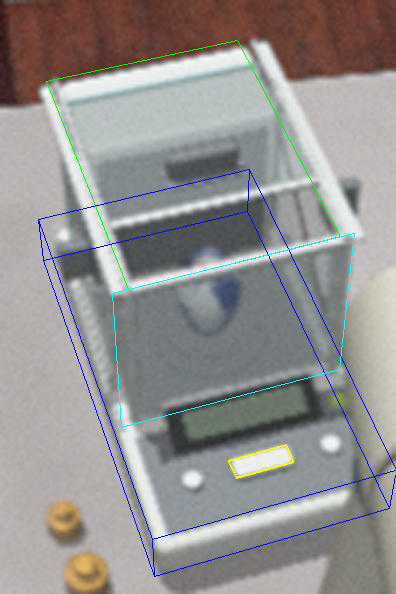

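View pics/ov_side.png

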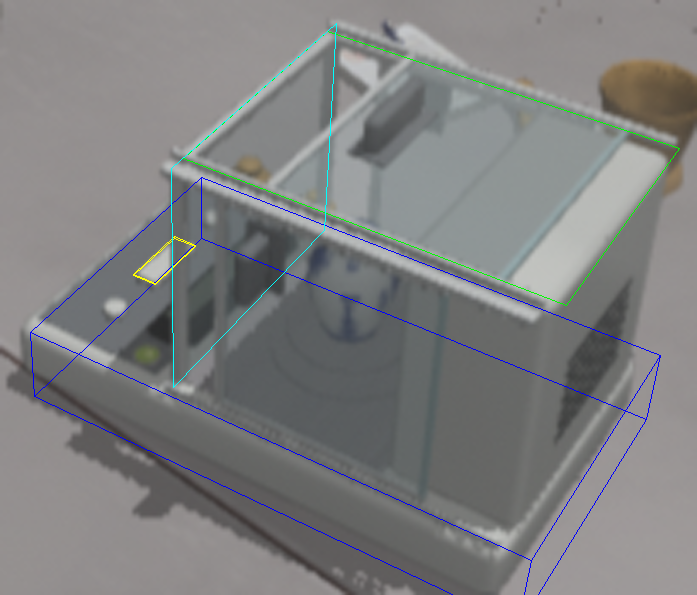

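Run:
```python
from h import *
import cv2
obs=[("top",(-152,0,67.5),(273.5,235)),("top",(-152,60,66),(252.7,239.8)),("top",(-152,-60,66),(293.6,228.9)),
("side",(-152,0,67.5),(223.5,227)),("side",(-152,60,66),(236.3,213.3)),("side",(-152,-60,66),(208.3,240.1)),
("top",("r",0,238),(241.9,114.5)),("side",("r",0,238),(353,217)),("top",("f",0,238),(266,174.8)),("side",("f",0,238),(248,178))]
def sub(P,p): return tuple({"r":p[3],"f":p[4]}.get(v,v) for v in P)
def res(p): return np.concatenate([(proj(n,bal(sub(P,p),p))[0]-uv) for n,P,uv in obs])
r=least_squares(res,[580,10,.1,165,-79]);p=r.x; print(p,res(p).reshape(-1,2).round(1))
np.save("pose.npy",p[:3])
for o in (0,20,40,60,80,90):
  print(o,"L",proj("top",bal((-40+o,113.5,200),p)).round(1),proj("side",bal((-40+o,113.5,200),p)).round(1),"R",proj("top",bal((-40+o,-113.5,200),p)).round(1),proj("side",bal((-40+o,-113.5,200),p)).round(1),
   "roof",proj("top",bal((-40+o,0,266),p)).round(1),proj("side",bal((-40+o,0,253),p)).round(1))
def box(x0,x1,y0,y1,z0,z1):
    c=[(x,y,z) for x in(x0,x1) for y in (y0,y1) for z in (z0,z1)]
    return [(c[i],c[j]) for i in range(8) for j in range(i) if sum(a!=b for a,b in zip(c[i],c[j]))==1]
oL,oR,oT=52,12,56
for n,(x0,y0,x1,y1),k in(("top",(195,95,315,275),3.3),("side",(175,150,380,325),3.4)):
    im=np.load(f"pics/{n}1.npy")[:,:,::-1]; c=cv2.resize(im[y0:y1,x0:x1],None,fx=k,fy=k,interpolation=cv2.INTER_CUBIC)
    for col,b in(((0,255,0),(-79,165,-101.5,101.5,237,237.1)),((0,255,255),(-161,-143,-25,25,66,67.5)),((255,255,0),(-79,-79,-98,98,60,235)),
      ((255,0,255),(-46+oL,-34+oL,98,126,180,220)),((0,0,255),(-46+oR,-34+oR,-126,-98,180,220)),((255,0,0),(-46+oT,-34+oT,-30,30,242,266))):
        for a,d in box(*b):
            q=(proj(n,bal([a,d],p))-[x0,y0]+.5)*k
            cv2.line(c,tuple(map(int,q[0])),tuple(map(int,q[1])),col,1)
    cv2.imwrite(f"pics/ov_{n}2.png",c)
```

```text
[ 5.82748569e+02  1.75336668e+01  1.45338302e-01  1.57010594e+02
 -8.23193679e+01] [[ 0.3 -0.9]
 [-0.2 -0.2]
 [ 1.1  0.3]
 [-0.5 -1.1]
 [ 1.1  0.5]
 [-0.6 -0.2]
 [ 0.6 -1.5]
 [ 0.1 -1.7]
 [ 1.5 -0.8]
 [ 0.9 -2.6]]
0 L [[220.5 181. ]] [[291.5 172.9]] R [[302.9 163. ]] [[234.4 224. ]] roof [[262.7 154.6]] [[266.  175.8]]
20 L [[218.7 175.4]] [[299.2 175.7]] R [[300.4 157.8]] [[242.8 227.7]] roof [[260.5 149.1]] [[274.3 178.9]]
40 L [[217. 170.]] [[307.  178.6]] R [[297.9 152.7]] [[251.3 231.5]] roof [[258.3 143.8]] [[282.7 182.1]]
60 L [[215.3 164.6]] [[314.9 181.5]] R [[295.5 147.7]] [[260.  235.4]] roof [[256.1 138.6]] [[291.3 185.3]]
80 L [[213.6 159.3]] [[322.9 184.4]] R [[293.1 142.7]] [[268.9 239.3]] roof [[254.  133.4]] [[300.  188.6]]
90 L [[212.8 156.7]] [[327.  185.9]] R [[291.9 140.3]] [[273.4 241.2]] roof [[252.9 130.9]] [[304.4 190.3]]
```

View pics/ov_top2.png

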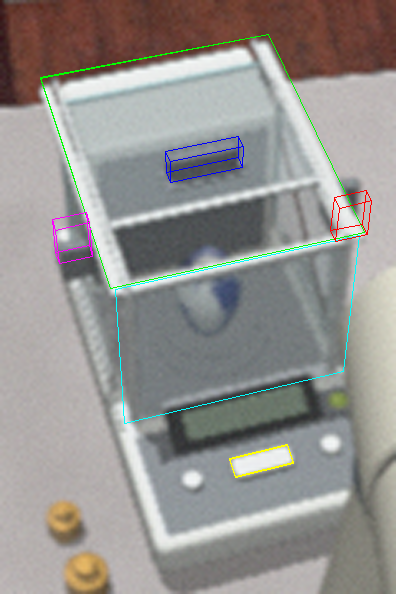

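View pics/ov_side2.png

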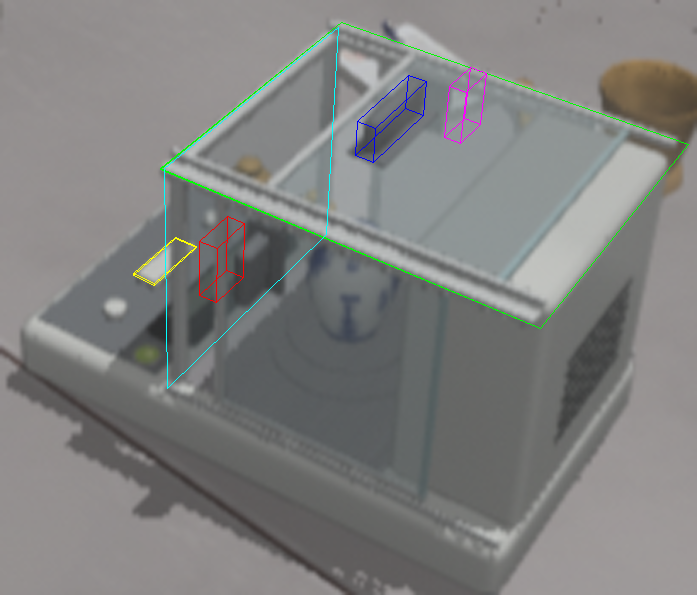

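```bash
cat >> h.py <<'E'
pose=np.load("pose.npy")
def B(x,y,z): return bal((x,y,z),pose)[0]
def Rt(s=1,ax="x"):
    d=bdir((1,0) if ax=="x" else (0,1),pose)*s; y=np.array([d[0],d[1],0]); z=np.array([0,0,-1.]); return np.c_[np.cross(y,z),y,z]
E
python3 - <<'E'
from h import *
print(status.current_tool_rot(), pose)
for ax in "xy":
  for s in(1,-1):
    for P in((45,-119,330),(45,-119,190),(-30,-119,190),(45,119,330),(45,119,190),(70,0,330),(70,0,249),(-30,0,249),(-152,0,200),(-152,0,62)):
        q=kin.solve_ik(B(*P),Rt(s,ax)); print(ax,s,P,None if q is None else np.round(q,2))
E
```

```text
[[ 9.99746032e-01 -2.25359833e-02 -3.44044742e-06]
 [-2.25359830e-02 -9.99746031e-01  6.03696549e-05]
 [-4.80006319e-06 -6.02767891e-05 -9.99999998e-01]] [5.82748569e+02 1.75336668e+01 1.45338302e-01]
x 1 (45, -119, 330) [-0.2   0.32  0.74 -0.    2.08 -0.34]
x 1 (45, -119, 190) [-0.2   0.23  1.1  -0.    1.81 -0.34]
x 1 (-30, -119, 190) [-0.24  0.03  1.31 -0.    1.8  -0.39]
x 1 (45, 119, 330) [ 0.17  0.24  0.83 -0.    2.07  0.03]
x 1 (45, 119, 190) [ 0.17  0.16  1.17 -0.    1.81  0.03]
x 1 (70, 0, 330) [-0.01  0.32  0.74 -0.    2.08 -0.16]
x 1 (70, 0, 249) [-0.01  0.26  0.96 -0.    1.92 -0.16]
x 1 (-30, 0, 249) [-0.04 -0.02  1.26 -0.    1.9  -0.18]
x 1 (-152, 0, 200) [-0.09 -0.36  1.65 -0.    1.86 -0.23]
x 1 (-152, 0, 62) [-0.09 -0.36  1.89 -0.    1.61 -0.23]
x -1 (45, -119, 330) None
x -1 (45, -119, 190) None
x -1 (-30, -119, 190) None
x -1 (45, 119, 330) None
x -1 (45, 119, 190) None
x -1 (70, 0, 330) None
x -1 (70, 0, 249) None
x -1 (-30, 0, 249) None
x -1 (-152, 0, 200) None
x -1 (-152, 0, 62) None
y 1 (45, -119, 330) [-0.2   0.32  0.74 -0.    2.08 -1.91]
y 1 (45, -119, 190) [-0.2
[... 362 characters left out ...]
9  -1.75]
y 1 (-152, 0, 200) [-0.09 -0.36  1.65 -0.    1.86 -1.81]
y 1 (-152, 0, 62) [-0.09 -0.36  1.89 -0.    1.61 -1.81]
y -1 (45, -119, 330) [-0.2   0.32  0.74 -0.    2.08  1.23]
y -1 (45, -119, 190) [-0.2   0.23  1.1  -0.    1.81  1.23]
y -1 (-30, -119, 190) [-0.24  0.03  1.31 -0.    1.8   1.19]
y -1 (45, 119, 330) [ 0.17  0.24  0.83 -0.    2.07  1.6 ]
y -1 (45, 119, 190) [ 0.17  0.16  1.17 -0.    1.81  1.6 ]
y -1 (70, 0, 330) [-0.01  0.32  0.74 -0.    2.08  1.42]
y -1 (70, 0, 249) [-0.01  0.26  0.96 -0.    1.92  1.42]
y -1 (-30, 0, 249) [-0.04 -0.02  1.26 -0.    1.9   1.39]
y -1 (-152, 0, 200) [-0.09 -0.36  1.65 -0.    1.86  1.34]
y -1 (-152, 0, 62) [-0.09 -0.36  1.89 -0.    1.61  1.34]
```

Run:
```python
from h import *
import cv2
hand.command_gripper(0.0)
p=np.array(status.current_ee_pos()); p[2]=330
arm.move_linear(p,speed=250)
R=Rt(1)
arm.movep(B(50,-119,330),R)
print("t",status.current_time_s())
g=arm.move_linear(B(50,-119,190),speed=150,guard=5); print("down guard",g,status.current_ee_pos())
if not g:
    g=arm.move_linear(B(-37,-119,190),speed=50,guard=5); e=status.current_ee_pos()
    d=bdir((1,0),pose); print("push",g,e,"xb",(np.array(e[:2])-pose[:2])@d,status.current_ft_force(),status.current_time_s())
im=viewer.get_image("side"); cv2.imwrite("pics/s2.png",cv2.resize(im[:,:,::-1],(800,600),interpolation=cv2.INTER_CUBIC))
im=viewer.get_image("top"); cv2.imwrite("pics/t2.png",cv2.resize(im[:,:,::-1],(800,600),interpolation=cv2.INTER_CUBIC))
```

```text
t 7.7083
down guard False [649.91034355 -93.13398275 191.59678611]
push False [ 563.50525713 -105.52379858  189.88407535] xb -36.862493583574796 [-0.16622357  0.04488828 -0.67629413] 10.6833
```

View pics/s2.png

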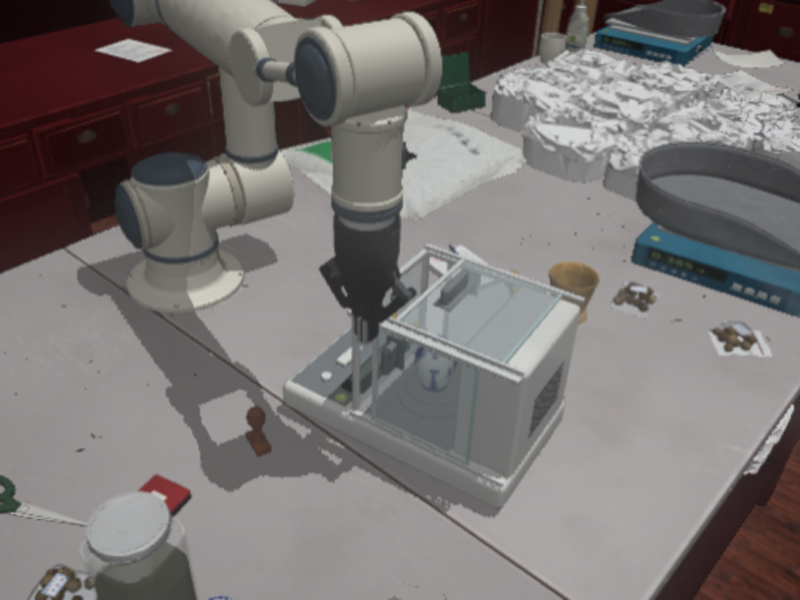

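View pics/t2.png

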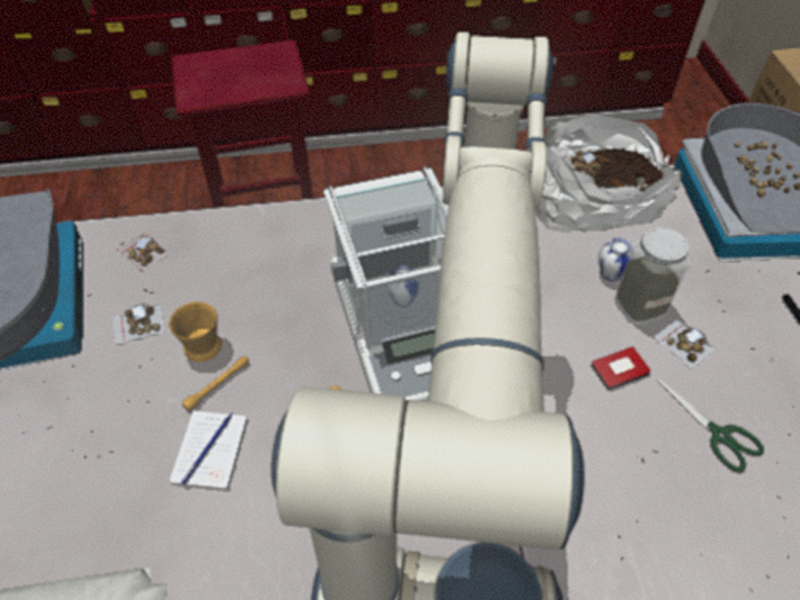

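Run:
```python
from h import *
import cv2
im=viewer.get_image("side"); np.save("pics/side2.npy",im)
a=np.load("pics/side1.npy")
x0,y0,x1,y1=205,165,310,275;k=7.2/1.9
c=np.hstack([cv2.resize(i[y0:y1,x0:x1,::-1],None,fx=k,fy=k,interpolation=cv2.INTER_CUBIC) for i in(a,im)])
cv2.imwrite("pics/cmp.png",c); print(proj("side",status.current_ee_pos()), c.shape)
```

```text
[[234.07892151 230.05143076]] (417, 796, 3)
```

View pics/cmp.png

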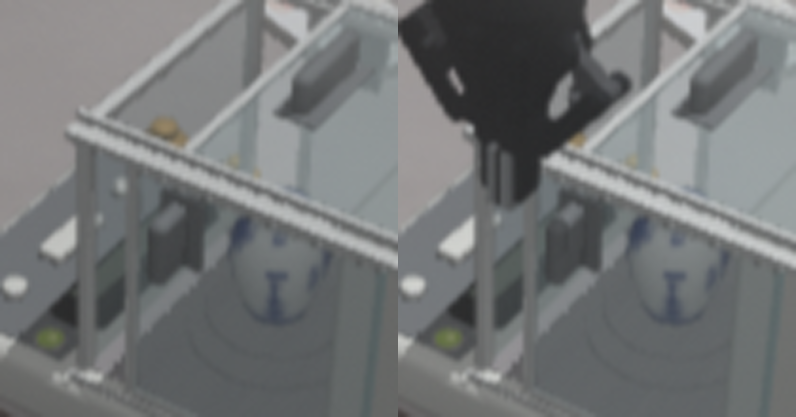

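Run:
```python
from h import *
import cv2
print(status.current_gripper_width(), status.current_ee_pos(),status.current_tool_rot(),arm.grasp_offset)
c=status.current_ee_pos()
for dz in (0,10,20,30): print(dz,proj("side",np.array(c)+[0,0,dz]))
im=np.load("pics/side2.npy");x0,y0,x1,y1=185,120,285,250;k=4.6
cv2.imwrite("pics/z.png",cv2.resize(im[y0:y1,x0:x1,::-1],None,fx=k,fy=k,interpolation=cv2.INTER_CUBIC))
```

```text
0.00041774038268867106 [ 563.4772248  -105.53801126  189.85648983] [[-1.44895961e-01  9.89446879e-01 -1.84102513e-04]
 [ 9.89446894e-01  1.44895972e-01  4.58741422e-05]
 [ 7.20657393e-05 -1.75512681e-04 -9.99999982e-01]] 18.700000000000003
0 [[234.07892151 230.05143076]]
10 [[234.09500752 226.11186378]]
20 [[234.11130758 222.12535442]]
30 [[234.12782588 218.09107797]]
```

View pics/z.png

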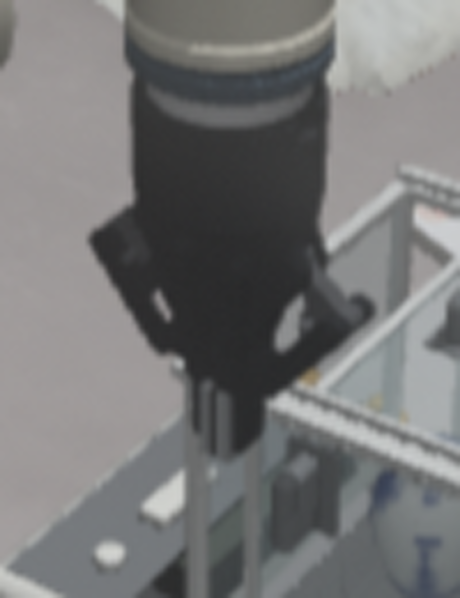

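```bash
python3 - <<'E'
from h import *
def tri(a,b):
    f=lambda X: np.r_[proj("top",X)[0]-a,proj("side",X)[0]-b]
    r=least_squares(f,[600,-90,200]);d=r.x[:2]-pose[:2];c,s=np.cos(pose[2]),np.sin(pose[2])
    return r.x.round(0),"bal",(c*d[0]+s*d[1]).round(1),(-s*d[0]+c*d[1]).round(1),r.fun.round(1)
# right tab upper outer corner
print(tri((301,154),(248,228)));print(tri((301,154),(255,224)))
print(tri((303,150),(252,219)));print(tri((303,150),(258,216)))
E
python3 - <<'E'
from h import *
import cv2
a=np.load("pics/side1.npy");t=np.load("pics/top1.npy")
c=cv2.resize(a[200:260,220:290,::-1],None,fx=9,fy=9,interpolation=cv2.INTER_CUBIC);cv2.imwrite("pics/za.png",c)
c=cv2.resize(t[135:200,200:240,::-1],None,fx=9,fy=9,interpolation=cv2.INTER_CUBIC);d=cv2.resize(t[135:200,275:315,::-1],None,fx=9,fy=9,interpolation=cv2.INTER_CUBIC);cv2.imwrite("pics/zt.png",np.hstack([c,d]))
E
```

```text
(array([591., -98., 205.]), 'bal', np.float64(-8.5), np.float64(-115.7), array([-1.1, -0.7, -0.9,  0.3]))
(array([595., -90., 210.]), 'bal', np.float64(-3.3), np.float64(-107.9), array([-4.4, -2.7, -3.4,  1.3]))
(array([593., -95., 225.]), 'bal', np.float64(-6.0), np.float64(-113.3), array([-3.7, -2.3, -2.9,  1.1]))
(array([597., -89., 229.]), 'bal', np.float64(-1.1), np.float64(-107.2), array([-6.4, -4. , -5. ,  2. ]))
```

View pics/za.png

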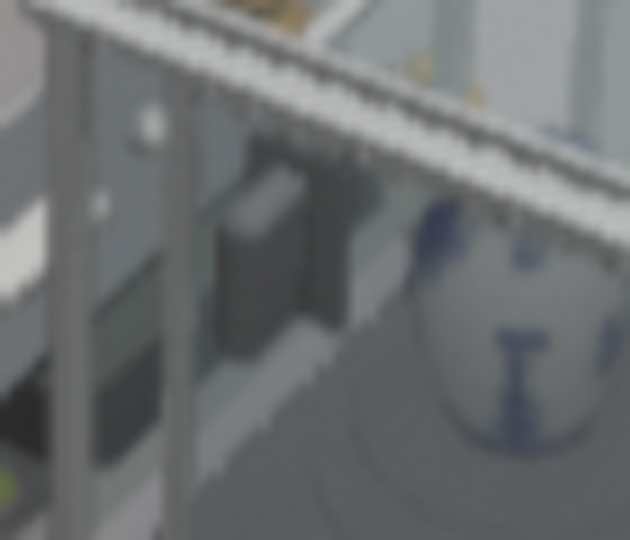

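View pics/zt.png

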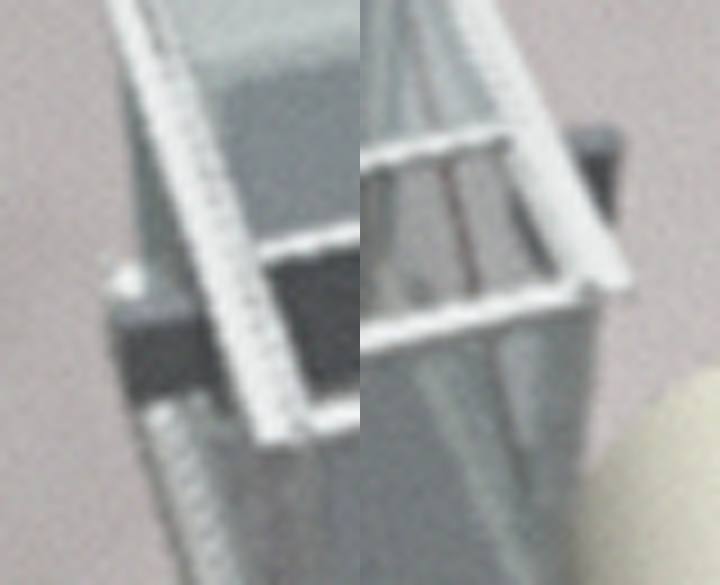

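Run:
```python
from h import *
for o in (20,30,40): print(o,[proj("side",B(-34+o,-126,z)).round(1) for z in(180,220)],[proj("side",B(-34+o,-104,z)).round(1) for z in(180,220)],proj("top",B(-34+o,-126,220)).round(1), "L top outer front", proj("top",B(-46+o,126,220)).round(1),proj("top",B(-46+o,126,180)).round(1))
```

```text
20 [array([[241.6, 240.1]]), array([[241.8, 224.2]])] [array([[247.8, 234.2]]), array([[248.2, 218.3]])] [[304.6 150.2]] L top outer front [[214.1 173.1]] [[215.1 183.1]]
30 [array([[245.8, 242. ]]), array([[246.2, 226.1]])] [array([[252. , 236.1]]), array([[252.5, 220.2]])] [[303.3 147.6]] L top outer front [[213.2 170.3]] [[214.2 180.3]]
40 [array([[250.1, 244. ]]), array([[250.6, 228. ]])] [array([[256.3, 237.9]]), array([[256.9, 222. ]])] [[302.  145.1]] L top outer front [[212.3 167.5]] [[213.4 177.6]]
```

Run:
```python
from h import *
import cv2
arm.move_linear(B(-20,-215,190),speed=200)
print("f0",status.current_ft_force())
g=arm.move_linear(B(-20,-215,30),speed=150,guard=6); print(g,status.current_ee_pos())
if not g:
    g=arm.move_linear(B(-20,-215,-10),speed=40,guard=5); print(g,status.current_ee_pos(),status.current_ft_force())
e=status.current_ee_pos();print(proj("side",e),status.current_time_s())
im=viewer.get_image("side"); np.save("pics/side3.npy",im);cv2.imwrite("pics/s3.png",cv2.resize(im[120:350,120:320,::-1],None,fx=2.6,fy=2.6,interpolation=cv2.INTER_CUBIC))
```

```text
f0 [ 0.14265037  0.84977978 -0.3512208 ]
False [ 594.87887484 -198.32250732   31.50243211]
False [ 594.34950442 -198.21826143   -9.5551868 ] [-0.69702512 -0.42408543  0.61483907]
[[213.75962809 332.28594549]] 13.8333
```

View pics/s3.png

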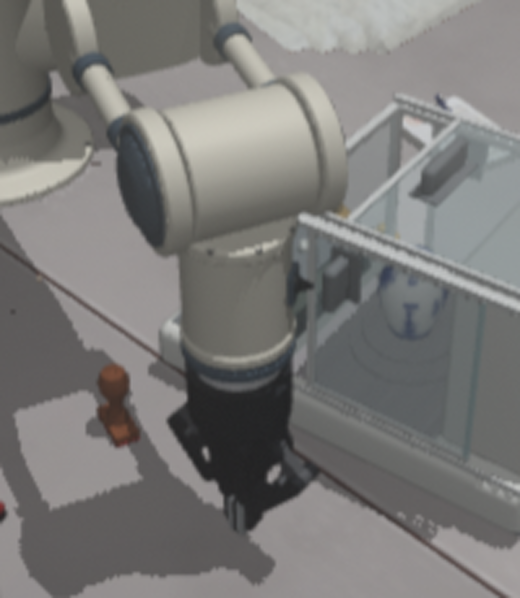

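Run:
```python
from h import *
try:
    g=arm.move_linear(B(-20,-215,-45),speed=40,guard=4); print(g,status.current_ee_pos(),status.current_ft_force(),status.current_time_s())
except arm.PlanningError as e: print("PE",e)
```

```text
True [ 594.11988188 -198.10172928  -30.10980167] [-0.47987982  0.82648786  2.51151343] 14.45
```

Run:
```python
from h import *
import cv2
im=viewer.get_image("side"); np.save("pics/side4.npy",im)
e=np.array(status.current_ee_pos()); R=np.array(status.current_tool_rot()); print(e)
x0,y0,x1,y1=175,270,255,340;k=8
c=cv2.resize(im[y0:y1,x0:x1,::-1],None,fx=k,fy=k,interpolation=cv2.INTER_CUBIC)
o=e.copy();o[2]=0
for a in(-14.5,14.5):
  for b in(-11,11):
    q=(proj("side",o+R[:,1]*a+R[:,0]*b)[0]-[x0,y0]+.5)*k; cv2.circle(c,tuple(map(int,q)),3,(0,0,255),-1)
cv2.imwrite("pics/s4.png",c)
t=viewer.get_image("top"); cv2.imwrite("pics/t4.png",cv2.resize(t[:,:,::-1],(800,600)))
```

```text
[ 594.10696278 -198.07661431  -30.12426802]
```

View pics/s4.png

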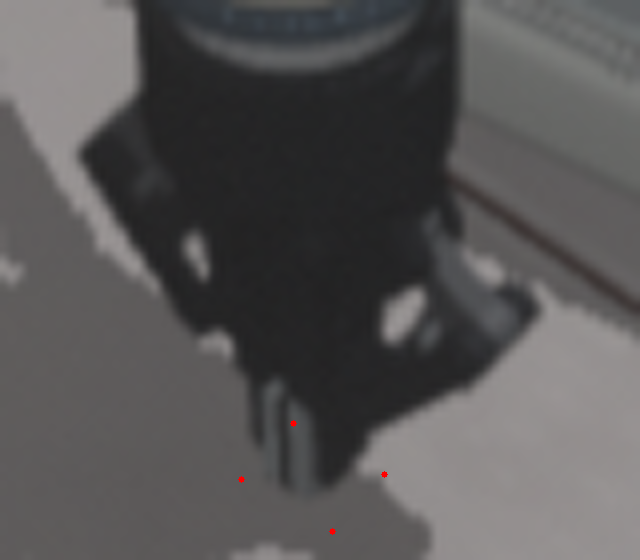

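View pics/t4.png

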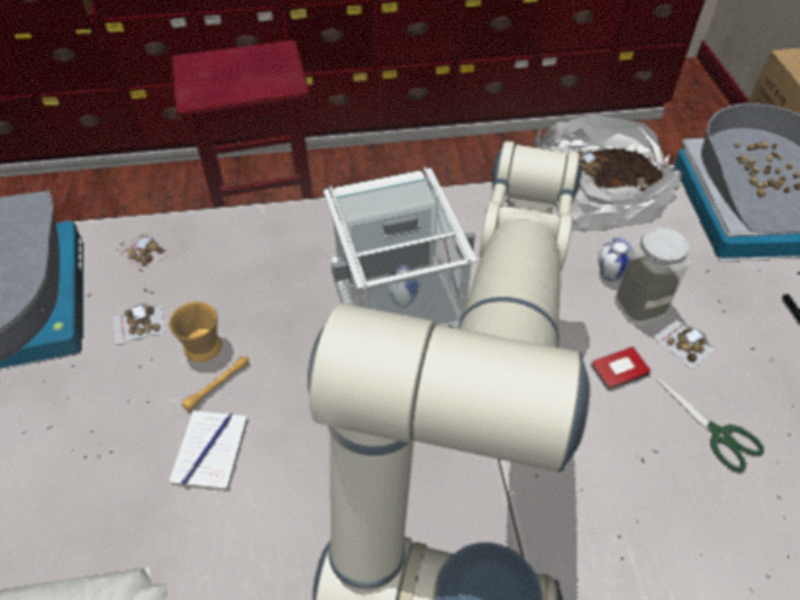

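```bash
cat >> h.py <<'E'
ZO=-30
def T(x,y,z): return B(x,y,z+ZO)
def xb():
    e=np.array(status.current_ee_pos()); d=e[:2]-pose[:2]; return round(d@bdir((1,0),pose),1),round(d@bdir((0,1),pose),1),round(e[2]-ZO,1)
def push(y,z,xt,speed=60,guard=4):
    for i in range(3):
        f0=np.array(status.current_ft_force())
        g=arm.move_linear(T(xt,y,z),speed=speed,guard=guard)
        arm.dwell(.1); f=np.array(status.current_ft_force())-f0
        print("push",g,xb(),"df along bx",round(f[:2]@bdir((1,0),pose),2),"t",status.current_time_s())
        if not g or xb()[0]<-10: break
    return g
E
python3 - <<'E'
from h import *
arm.move_linear(T(-20,-215,15),speed=60)
arm.move_linear(T(45,-215,190),speed=250)
g=arm.move_linear(T(45,-119,190),speed=150,guard=5); print(g,xb())
if not g: push(-119,190,-37)
E
```

```text
False (np.float64(44.9), np.float64(-119.4), np.float64(189.9))
push True (np.float64(-20.9), np.float64(-119.2), np.float64(190.2)) df along bx 4.14 t 17.775
```

Run:
```python
from h import *
arm.move_linear(T(0,-121,190),speed=100)
arm.move_linear(T(20,-119,300),speed=250)
arm.movep(T(45,119,300),Rt(1))
g=arm.move_linear(T(45,119,190),speed=150,guard=5); print(g,xb(),status.current_time_s())
if not g: g=push(119,190,-37)
arm.move_linear(T(0,121,190),speed=100)
arm.move_linear(T(30,119,300),speed=250)
arm.movep(T(75,0,300),Rt(1))
g=arm.move_linear(T(75,0,250),speed=100,guard=4); print(g,xb(),status.current_time_s())
if not g: g=push(0,250,-37)
arm.move_linear(T(0,0,251),speed=100)
arm.move_linear(T(0,0,300),speed=150)
print(status.current_time_s())
```

```text
False (np.float64(45.6), np.float64(118.6), np.float64(191.5)) 20.575
push True (np.float64(-23.5), np.float64(118.8), np.float64(190.2)) df along bx 4.61 t 21.7333
False (np.float64(75.0), np.float64(0.6), np.float64(250.8)) 23.9583
push True (np.float64(-22.5), np.float64(-0.2), np.float64(250.1)) df along bx 2.72 t 25.5167
26.375
```

Run:
```python
from h import *
import cv2
e=np.array([300,-420,300.]); 
q=np.array(status.current_qpos()); q[0]=-1.5
arm.set_joints(q)
for n,(x0,y0,x1,y1) in(("top",(195,95,315,275)),("side",(175,150,380,325))):
    im=viewer.get_image(n); np.save(f"pics/{n}5.npy",im); k=3.3
    cv2.imwrite(f"pics/{n}5.png",cv2.resize(im[y0:y1,x0:x1,::-1],None,fx=k,fy=k,interpolation=cv2.INTER_CUBIC))
print(status.current_time_s())
for o in(0,10):
  print(o,[proj("side",B(-34+o,-126,z)).round(1) for z in(180,220)],"R",proj("top",B(-34+o,-126,220)).round(1),"L", proj("top",B(-46+o,126,220)).round(1),proj("top",B(-46+o,126,180)).round(1),"roof",proj("side",B(-40+o,0,266)),proj("top",B(-40+o,0,266)))
```

```text
29.2333
0 [array([[233.2, 236.3]]), array([[233.3, 220.4]])] R [[307.2 155.4]] L [[215.8 178.7]] [[216.8 188.7]] roof [[266.29191947 170.50878696]] [[262.73220273 154.59250366]]
10 [array([[237.4, 238.2]]), array([[237.5, 222.3]])] R [[305.9 152.8]] L [[214.9 175.9]] [[215.9 185.9]] roof [[270.44060672 172.04738217]] [[261.59480541 151.85014754]]
```

View pics/top5.png

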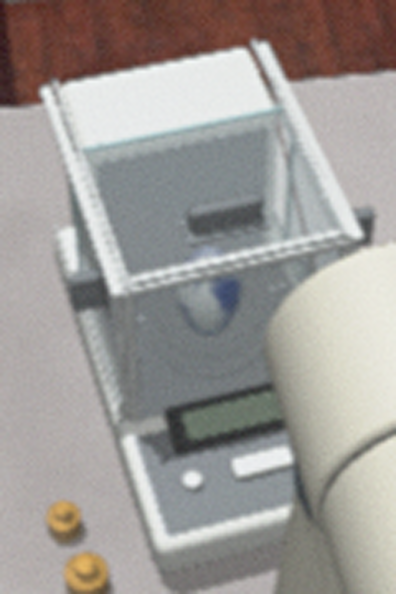

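View pics/side5.png

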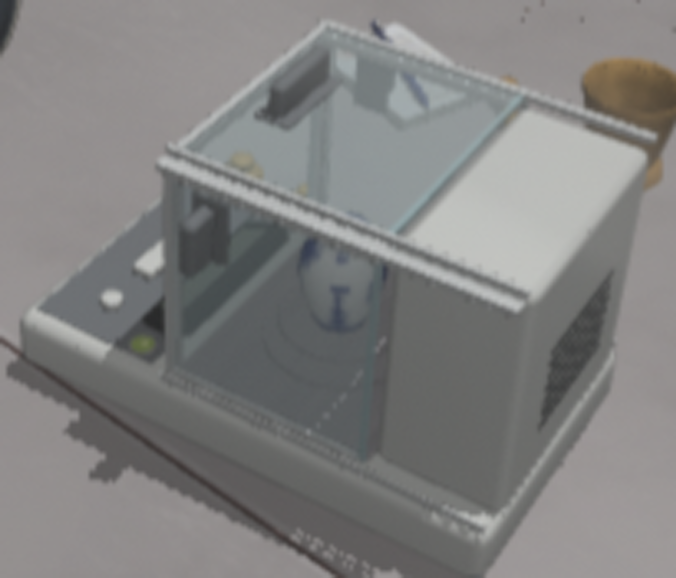

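Run:
```python
from h import *
arm.movep(T(-152,0,150),Rt(1))
arm.dwell(.2)
g=arm.move_linear(T(-152,0,78),speed=100,guard=3); print(g,xb())
f0=status.current_ft_force()[2]
if not g:
    g=arm.move_linear(T(-152,0,58),speed=25,guard=9); arm.dwell(.35)
    print(g,xb(),"df",status.current_ft_force()[2]-f0,status.current_time_s())
    arm.move_linear(T(-152,0,90),speed=60)
print(status.current_time_s())
```

```text
False (np.float64(-151.6), np.float64(-0.1), np.float64(78.7))
True (np.float64(-151.8), np.float64(-0.0), np.float64(62.3)) df 5.502468933982196 33.75
34.375
```

Run:
```python
from h import *
import cv2
arm.move_linear(T(-152,0,300),speed=250)
q=np.array(status.current_qpos()); q[0]=-1.5
arm.set_joints(q)
ims=[]
for n,(x0,y0,x1,y1) in(("top",(195,95,315,275)),("side",(175,150,380,325))):
    im=viewer.get_image(n); k=3.3
    ims.append(cv2.resize(im[y0:y1,x0:x1,::-1],None,fx=k,fy=k,interpolation=cv2.INTER_CUBIC))
h=min(i.shape[0] for i in ims); c=np.hstack([i[:h] for i in ims]); cv2.imwrite("pics/end.png",cv2.resize(c,None,fx=.74,fy=.74))
print(status.current_time_s(),status.current_ft_force(),np.abs(status.current_dq()).max())
```

```text
37.4833 [0.17084204 0.74893822 0.52987484] 0.00283420761111794
```

View pics/end.png

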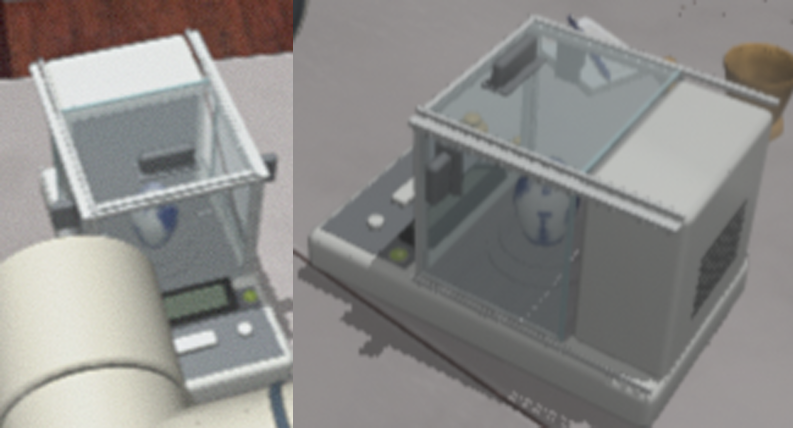

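```bash
python3 -c "
from plant import order,status
order.job_done(); print(status.current_time_s())"
```

```text
the job is handed in; nothing more can be done
the job is handed in; nothing more can be done
```

The job is handed in at about 37.5 s of the 61 s allowed. I shut the right door, the left door and then the roof pane with closed fingers. I then pressed the tare key once and let it come up. No verdict came back.

**First attempt missed:** My first push at the right door touched nothing. The real fingertips end about 30 mm above the reported TCP. I found this by lightly touching the table at a clear spot, where contact came at a reported z of about -30 mm, and I corrected every later move for it.

**Panes:** Each push (60 mm/s or slower) ended against a firm stop of about 3–5 N, which is more than the door friction. The three stop positions agreed within 3 mm. The last pictures show all three panes shut and the jar upright on the pan.

**Tare key:** It stopped at about 62.3 mm, against 62.5 mm expected when fully down. It was held for 0.35 s at about 5.5 N and looks up again in the last picture.

**Not measured:**
- The joint values cannot be read, so "shut" and "down" rest on forces, positions and pictures.
- The robot never went near the weights or the stamp on purpose, but the last pictures do not show all of them.
- The network labels were partly wrong: one "stamp" hit lay inside the chamber. I took the final poses from a fit to the pictures, with residuals of up to about 2.6 pixels.

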